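Shut up the shoe-shine kit for the night

ROBOT

A 6-joint arm with a two-finger parallel gripper is mounted at the origin on the work surface. World frame = base frame: x ahead of the robot, y to its left, z up, the work surface at z = 0. Lengths are in mm, angles in degrees, forces in N, time in s.
With the tool pointing down it reaches from about 300 to 850 mm from the base axis. Payload 4.2 kg.
Tool frame: the origin (TCP) lies on the centre line of the jaws, within the pads' length; the fingertips stand 14 mm ahead of it and the grasp point (between the pads) lies 5 mm behind it (env.finger_overhang is the z of the fingertips in the tool frame, in mm); z points along the fingers, y is the line along which they close (so a half turn about z gives the same grasp; the last joint's range is limited). The gripper opens to 91 mm and grips with 3 to 60 N. Pads are 32 mm wide; open, the fingers measure 118 mm over their backs; the gripper's body (76 mm by 178 mm) begins 60 mm behind the grasp point.
Start: joints at [69.844, 18.312, 89.639, -0, 72.044, -1.146], TCP at [187.306, 543.653, 227.976] pointing down, gripper open.
Joint ranges: [-177.97, 177.97], [-48.28, 115.42], [12.27, 149.76], [-77.06, 257.06], [2.81, 150.46], [-146.56, 146.56]. Speed limits (degrees/s): [147.25, 147.25, 180, 180, 180, 180].

INTERFACE

Orientations are given as [roll, pitch, yaw] about the fixed x, y, z axes, in that order (R = Rz(yaw) Ry(pitch) Rx(roll)).
In Python, from workcell import sensors, viewer, env gives the robot as it stands. The module is installed in compiled form; this text tells all that it offers.
- The arm moves only by the tool step_arm, never from a script. Its argument "plan" is one flat list of numbers, 6 for each row, row after row: the shift along the tool's x, y, z in cm, then the turn, a rotation vector about the tool's x, y, z in rad. In form: [x, y, z, wx, wy, wz, x, y, z, wx, wy, wz, ...]. A call has 1 to 5 rows; each row shifts and turns the commanded pose from where the row before left it, along the tool's axes as they then stand; what a row does not reach is not made up. A row lasts 1/12 s, in which the tool goes at most 41.7 mm and 7.16 degrees, less where a joint would pass 70% of its speed; a pose out of reach is approached as far as the arm can. A call is refused whole if a number of a shift passes 4.17 or a number of a turn 0.125, either way. A call with a gripper value outside its range is refused whole. "hand" is the finger opening in cm, from 0 to 9.12, set as the call begins (left out, the last holds). The fingers move at their own pace and stop on an object; "newtons" is the grip in N (left out, the last holds). Time passes only in rows, so rows that do not move let the fingers close. It gives the time, the measured TCP pose, the force, the opening and the grip force at its end, in the units of the state.
- sensors.state(): the state, without advancing time (a new reading comes with each control period).
- viewer.grab_frame(name): name is "side" or "top" or "wrist"; returns a dict with "img" (384x512x3 uint8, red, green, blue), "fx", "fy", "cx", "cy" (pixels), "position" and "attitude" of the camera in the world. Camera axes: x right, y down, z forward; pixel columns grow to the right and rows downward; lengths in mm; the calibration is good to about 2 mm. The wrist camera is an equidistant fisheye: a pixel r from the principal point sees the ray r / f radians off the axis. A picture is of the moment at which its call begins. There is no depth.
- env.job_done(): hands the job in; it is judged then, once.
Trained networks look in a picture, given as the dict that the camera call returned (one of the last four; its "shot" number tells which), for a name from the list of things; names that differ only in an ending like _2 or _b are one class to them, and where a whole thing is asked for, a point or a joint stands for the part that bears it (a point fixed in the world has none). Each returns a list of dicts, best first, with "score" (0 to 1); they miss things now and then, are a little off and sometimes report something else, mostly with a low value. They report only what shows in the picture. A call takes as long as a camera call. They do not tell look-alikes from the thing itself.
- viewer.boxes_of(name, picture): "location" ([column, row] in pixels, amid what is visible of it).
- viewer.pinpoint(name, picture): "location" ([column, row] in pixels: a listed point, or the origin of a listed thing).
The state is a dict: "time_s": time; "qpos": joint angles; "qvel": joint speeds; "effort": joint torques, N m; "ee_pos": TCP position; "ee_rot": TCP orientation; "force": force on the tool from outside, world axes, zero at the start; "torque": the same for the moment, N m; "gripper_width": finger opening in mm; "gripper_force": force on a finger pad.
Only numpy, scipy, OpenCV 4.12 (cv2) and the standard library are available. Lean on these libraries where they do the work, as an engineer would, in place of code of your own. Each camera call takes 0.05 s, during which the arm holds its last target. There are 200 camera calls.

TASK

Get the shoe-shine kit ready to carry in: press the sprung brush keeper under the caddy's slatted foot rest down until its catch holds it, and press the lid of the tin box shut until it snaps home. Both must stay down by themselves when you let go. Leave the tins, shoe horn, heel plate and other loose things where they are.

Things in the scene. Friction and masses are not known exactly. Their poses are not given: they have to be found in the camera images.
- caddy: Fixed pine shoe-brush caddy: a low tray 210 (x) x 140 (y) mm, walls 42 mm high, a brush lying in it (top 56 mm up), a slatted foot rest above it on two slim posts at its +x end. Origin: centre of the underside; z up; its x axis points to the robot's right (world -y) within 0.25 rad. Under the foot rest it is open to its -x, the robot's left. The turn-button on its end wall is decoration.
- rest_edge (a point): Middle of the lower free edge of the fixed foot rest (five pine slats 10 mm thick, 19 mm gaps, 186 mm in the caddy's x by 134 mm in y, underside 184 mm above the table). This edge is 73 mm before the caddy's origin (-x); the rest covers the whole keeper from above, so reach under it from the caddy's -x side with the tool tilted 35 to 45 degrees from vertical.
- keeper_pad (a point): Where to press the steel brush keeper: middle of the upper face of the flat pad (36 mm along the lever, 40 mm wide) at its free end, some 115 mm from the hinge towards the caddy's -x. Moves with the keeper: at the start about 118 mm above the table, nearly level, 35 mm inside the foot rest's free edge; when fully down 73 mm above the table, sloping 0.3 rad down towards its free end.
- keeper_hinge (a point): The keeper's hinge axis (along the caddy's y), 70 mm behind the caddy's origin (+x of it), 75 mm above the table.
- keeper (a joint): Angle of the keeper (rad): 0 = sprung fully up (rising 0.40 rad towards its free end), growing as it is pressed down; 0.40 = fully down, a hard stop. Takes 2 to 6 N at the pad. Just before the stop (about 0.38) a pin on its +y side snaps under a sprung catch 70 mm from the hinge, which holds it at about 0.37. Let go earlier, it springs back up.
- tinbox: Fixed open pine box with three polish tins in it, 150 (x) x 170 (y) x 70 mm high. Origin: centre of the underside; z up, yaw within 0.25 rad of the world's. Its lid is hinged along its +x (far) upper rim and stands partly open, free edge up and towards -x, the robot. Caddy and tin box may stand on either side.
- lid_press (a point): The place to press on the lid: on its upper (outer) face, on its middle line, 125 mm from the hinge and 31 mm from its free edge. The lid is a pine board 156 x 174 x 8 mm. Moves with the lid: about 135 to 153 mm above the table at the start, 78 mm when shut.
- lid_hinge (a point): The lid's hinge axis (along the box's y), at the box's far upper rim, 70 mm above the table; the lid's underside passes through it.
- lid (a joint): Angle of the lid (rad): 0 = standing open at 0.65 rad above level, growing as it is pressed down; 0.65 = shut flat on the rim, a hard stop. A stiff, lightly sprung hinge: 1 to 6 N at the pressing place. Just before the stop (about 0.64) its front edge snaps under a sprung catch on the box's front (24 mm wide, 55 mm to +y of the middle, top 105 mm up), which holds it.
- tin_a: Bystander: loose round polish tin, diameter 74 mm, 25 mm high; origin at the centre of its underside.
- tin_b: Bystander: loose round polish tin, diameter 62 mm, 22 mm high; origin at the centre of its underside.
- shoehorn: Bystander: black plastic shoe horn lying flat, 160 mm long along its x, 5 to 10 mm high.
- heelplate: Bystander: U-shaped steel heel plate lying flat, 54 x 56 x 5 mm.
- dauber: Bystander: polish brush with a handle, 160 mm long, lying flat.
- whitener: Bystander: small white plastic bottle, diameter 48 mm, 120 mm high; origin at its foot.
- mug: Bystander: white mug, diameter 80 mm, 85 mm high; origin at its foot.
Not all that is in view belongs to the job. What is shaped like the tinbox but yellow is not meant.

How it is judged:
By the outcome, as a careful person would: the job done as asked, in the order asked, and still so for the second after the job is handed in, with the robot touching nothing.
It also fails if it takes over 58 s, if anything falls off the work surface, if the arm or the gripper's body presses on something with over 40 N, if the wrist force passes 120 N, or if a joint passes its speed limit or range.

## Working session

There is one attempt and no reset: what is moved stays moved. The work goes in short steps, Python scripts to look and compute and a tool call to move; the robot and the scene stay as the last step left them, time stands still between calls to the robot, and variables do not carry over. Pictures are saved under pics/ and viewed, at most 10 in all, crops included, and the job is handed in when it is done.

Besides the shell and the picture viewer there is one more tool, called after ">>>" in YAML: its name, and indented under it one key for each argument. step_arm: Moves the arm, as the interface text tells. Its arguments: {"type":"object","properties":{"plan":{"type":"array","items":{"type":"number"}},"hand":{"type":"number"},"newtons":{"type":"number"}},"required":["plan"]}

```bash
mkdir -p pics; cat > h.py <<'E'
import numpy as np, cv2
from scipy.spatial.transform import Rotation as R
from workcell import sensors, viewer, env
def ray(p,uv):
    A=np.array(p['attitude']); 
    M=A if A.shape==(3,3) else (R.from_quat(A).as_matrix() if A.size==4 else R.from_euler('xyz',A,degrees=True).as_matrix())
    d=np.array([(uv[0]-p['cx'])/p['fx'],(uv[1]-p['cy'])/p['fy'],1.])
    return np.array(p['position']),M@d
def atz(p,uv,z):
    o,d=ray(p,uv); return o+d*(z-o[2])/d[2]
def tri(p1,u1,p2,u2):
    o1,d1=ray(p1,u1);o2,d2=ray(p2,u2)
    s=np.linalg.lstsq(np.c_[d1,-d2],o2-o1,rcond=None)[0]
    a,b=o1+s[0]*d1,o2+s[1]*d2
    return (a+b)/2,np.linalg.norm(a-b)
E
python3 - <<'E'
from h import *
np.set_printoptions(precision=1,suppress=True)
P={n:viewer.grab_frame(n) for n in('side','top')}
for n,p in P.items():
    cv2.imwrite(f'pics/{n}0.png',p['img'][:,:,::-1]); print(n,p['position'],p['attitude'],p['fx'],p['cx'],p['cy'])
for nm in ['caddy','rest_edge','keeper_pad','keeper_hinge','tinbox','lid_press','lid_hinge','tin_a','shoehorn','heelplate','dauber','whitener','mug']:
    for n,p in P.items():
        print(nm,n,[(np.array(d['location']).round(1).tolist(),round(d['score'],2)) for d in viewer.pinpoint(nm,p)[:3]])
print(sensors.state())
E
```

```text
side [ 873.3 1077.8  840.4] [-123.2   -0.4  160.4] 437.2527772485766 253.99641241849312 187.28883595281005
top [ 253.8   90.7 1476.1] [-170.1   -0.5  -89.3] 480.73812344049725 252.93768506314512 191.6381822126817
caddy side [([236.0, 256.1], 0.59), ([221.6, 220.3], 0.16)]
caddy top [([220.2, 158.1], 0.89)]
rest_edge side [([247.2, 214.7], 0.56)]
rest_edge top [([190.7, 152.6], 0.55), ([334.8, 128.7], 0.36)]
keeper_pad side [([241.9, 228.5], 0.71), ([198.8, 191.3], 0.65)]
keeper_pad top [([200.1, 154.4], 0.65), ([240.6, 153.8], 0.19)]
keeper_hinge side [([221.2, 222.3], 0.68), ([151.6, 204.5], 0.38)]
keeper_hinge top [([242.0, 152.8], 0.93)]
tinbox side [([300.4, 155.7], 0.85)]
tinbox top [([337.4, 155.4], 0.84), ([370.6, 293.9], 0.66)]
lid_press side [([204.5, 154.5], 0.77), ([300.8, 120.9], 0.76)]
lid_press top [([346.8, 153.5], 0.86), ([386.8, 300.5], 0.67), ([212.5, 224.4], 0.44)]
lid_hinge side [([281.8, 145.5], 0.96), ([177.4, 176.2], 0.94), ([266.3, 209.1], 0.5)]
lid_hinge top [([335.1, 128.6], 0.76), ([367.6, 272.9], 0.69)]
tin_a side [([201.5, 152.3], 0.72), ([301.0, 243.0], 0.7), ([257.7, 177.9], 0.64)]
tin_a top [([211.9, 220.6], 0.65), ([332.6, 224.7], 0.62)]
shoehorn side [([262.7, 208.0], 0.66)]
shoehorn top []
heelplate side [([210.5, 223.9], 0.48)]
heelplate top [([208.8, 226.2], 0.37)]
dauber side [([288.0, 325.8], 0.46)]
dauber top [([132.4, 175.9], 0.59)]
whitener side [([152.9, 203.5], 0.61), ([201.2, 152.6], 0.19)]
whitener top [([321.3, 104.3], 0.58)]
mug side [([162.7, 251.1], 0.69)]
mug top [([241.8, 99.6], 0.85)]
{'time_s': 1.4, 'qpos': array([69.8, 18.3, 89.6,  0. , 72. , -1.1]), 'qvel': array([-0.1,  0. , -0. , -0.1,  0. , -0.1]), 'effort': array([  0. , -41.2, -23.2,   0.1,   0. ,  -0. ]), 'ee_pos': array([187.3, 543.7, 228. ]), 'ee_rot': array([180.,  -0., 161.]), 'force': array([-0.2, -0.5, -0.1]), 'torque': array([ 0.,  0., -0.]), 'gripper_force': 0.0, 'gripper_width': 91.19776382412103}
```

View pics/top0.png

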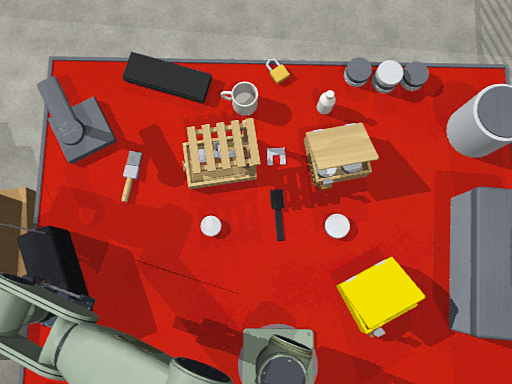

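View pics/side0.png

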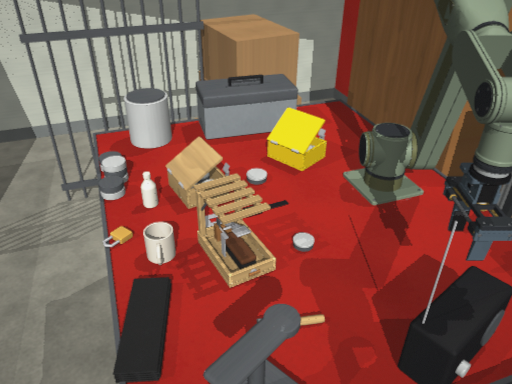

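The top view shows the caddy at (220,155), with the free edge of its foot rest on the left at about (190,152). The wooden tin box is at (340,155) and the yellow decoy at (380,295). In the side view the whole pad side of the caddy is open. A radio with an antenna stands near the gripper.

```bash
cat > m.py <<'E'
from h import *
np.set_printoptions(precision=1,suppress=True)
S=viewer.grab_frame('side');T=viewer.grab_frame('top')
best=lambda n,p,near:min(viewer.pinpoint(n,p),key=lambda d:np.hypot(*(np.array(d['location'])-near)),default=None)
for n,su,tu,z in [('caddy',(236,256),(220,158),0),('rest_edge',(247,214),(190,152),184),('keeper_pad',(242,228),(200,154),118),('keeper_hinge',(221,222),(242,153),75),
  ('tinbox',(204,200),(337,155),0),('lid_press',(204,154),(347,153),144),('lid_hinge',(177,176),(335,128),70)]:
    a=best(n,S,su);b=best(n,T,tu)
    print(n,'top@z',atz(T,b['location'],z) if b else '','side@z',atz(S,a['location'],z) if a else '', *(tri(S,a['location'],T,b['location']) if a and b else ()))
# hand-read corners
print('rest L edge', atz(T,(186,128),190),atz(T,(196,186),190))
print('lid free edge', atz(T,(313,169),165),atz(T,(378,159),165),'hinge',atz(T,(306,136),75),atz(T,(370,124),75))
cv2.imwrite('pics/c1.png',np.hstack([cv2.resize(T['img'][90:210,160:290,::-1],None,fx=3,fy=3,interpolation=3),cv2.resize(T['img'][90:210,290:420,::-1],None,fx=3,fy=3,interpolation=3)]))
cv2.imwrite('pics/c2.png',cv2.resize(S['img'][130:290,140:300,::-1],None,fx=3.7,fy=3.7,interpolation=3))
E
python3 m.py
```

```text
caddy top@z [611.4 183.5   0. ] side@z [607.2 168.8   0. ] [609.8 182.3  11.7] 2.6233753907225426
rest_edge top@z [593.9 261.1 184. ] side@z [593.7 252.2 184. ] [594.3 259.7 189. ] 3.7617622989721253
keeper_pad top@z [605.3 231.6 118. ] side@z [598.6 220.4 118. ] [602.5 230.9 127.1] 1.0069818653911788
keeper_hinge top@z [618.5 121.2  75. ] side@z [619.8 126.4  75. ] [619.  121.5  71.4] 0.9982961254272408
tinbox top@z [ 628.4 -184.1    0. ] side@z [ 633.8 -161.5    0. ] [ 630.7 -186.3  -15.9] 3.534322582578259
lid_press top@z [ 596.9 -176.2  144. ] side@z [ 603.7 -159.8  144. ] [ 599.6 -178.3  133.5] 0.08588813768532773
lid_hinge top@z [ 698.2 -163.7   70. ] side@z [ 686.4 -173.2   70. ] [ 691.6 -160.5   79.8] 7.0806330692977335
rest L edge [655.7 269.9 190. ] [492.4 236.7 190. ]
lid free edge [550.1 -85.6 165. ] [ 581.7 -268.6  165. ] hinge [672.3 -77.3  75. ] [ 713.2 -272.4   75. ]
```

View pics/c1.png

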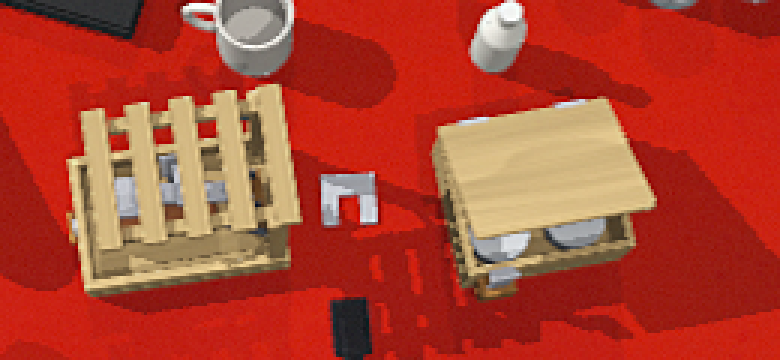

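View pics/c2.png

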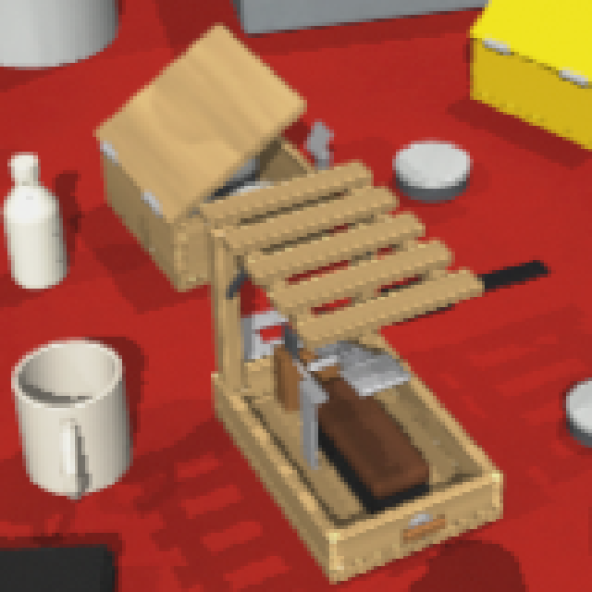

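The crops show the caddy open on its left, with the pad under the slats and the catch on the far side. The measured points agree with the given sizes: caddy origin at about (608.5, 189), yaw deviation about 0.15 rad, pad at about (603, 227). The lid press point is at about (598, -177). Next I plan the approach.

```bash
cat > plan.py <<'E'
from h import *
np.set_printoptions(precision=2,suppress=True)
O=np.array([608.5,189,0]); d=np.array([-.15,.989,0]); d/=np.linalg.norm(d); e=np.array([d[1],-d[0],0])
def pose(s,z,tilt,lat=0,half=16):
    "lower fingertip corner at (s,z); returns TCP and R"
    t=np.radians(tilt); zt=np.array([0,0,-np.cos(t)])-np.sin(t)*d
    low=np.cos(t)*d-np.sin(t)*np.array([0,0,1])
    tip=O+s*d+lat*e+[0,0,z]-half*low
    return tip-14*zt, np.c_[e,np.cross(zt,e),zt][:,[1,0,2]]@np.diag([-1,1,1]) if 0 else np.c_[np.cross(e,zt),e,zt]
def go(P,Rt,n,cur=None):
    st=sensors.state(); p=np.array(st['ee_pos']); r=R.from_euler('xyz',st['ee_rot'],degrees=True)
    if cur: p,r=cur
    w=(r.inv()*R.from_matrix(Rt)).as_rotvec()/n; dp=(P-p)/n
    print('deg/row',np.degrees(np.linalg.norm(w)),'mm/row',np.linalg.norm(dp))
    rr=r
    for i in range(n):
        print((rr.inv().apply(dp)/10).round(2).tolist()+w.round(4).tolist()); rr=rr*R.from_rotvec(w)
E
python3 - <<'E'
from plan import *
st=sensors.state();r0=R.from_euler('xyz',st['ee_rot'],degrees=True)
S=viewer.grab_frame('side');T=viewer.grab_frame('top')
print('antenna',atz(S,(457,222),250),atz(S,(428,322),60))
Pt,Rt=pose(47,118,50); pre=Pt-100*Rt[:,2]
print('contact',Pt,'pre',pre,np.linalg.det(Rt))
go(pre+[0,0,60],Rt,15)
E
```

```text
antenna [189.86 508.29 250.  ] [286.03 598.33  60.  ]
contact [601.39 235.9  139.26] pre [589.9  311.64 203.53] 1.0
deg/row 5.221816252572421 mm/row 31.068614688104017
[-3.04, -0.59, -0.24, 0.0316, -0.0522, 0.0677]
[-3.08, -0.39, -0.06, 0.0316, -0.0522, 0.0677]
[-3.1, -0.18, 0.11, 0.0316, -0.0522, 0.0677]
[-3.09, 0.04, 0.27, 0.0316, -0.0522, 0.0677]
[-3.07, 0.26, 0.43, 0.0316, -0.0522, 0.0677]
[-3.01, 0.48, 0.58, 0.0316, -0.0522, 0.0677]
[-2.94, 0.7, 0.71, 0.0316, -0.0522, 0.0677]
[-2.85, 0.93, 0.84, 0.0316, -0.0522, 0.0677]
[-2.73, 1.14, 0.95, 0.0316, -0.0522, 0.0677]
[-2.59, 1.35, 1.05, 0.0316, -0.0522, 0.0677]
[-2.44, 1.56, 1.14, 0.0316, -0.0522, 0.0677]
[-2.26, 1.76, 1.21, 0.0316, -0.0522, 0.0677]
[-2.07, 1.94, 1.26, 0.0316, -0.0522, 0.0677]
[-1.87, 2.11, 1.3, 0.0316, -0.0522, 0.0677]
[-1.65, 2.28, 1.32, 0.0316, -0.0522, 0.0677]
```

>>> step_arm:
  plan: [0,0,-3.5,0,0,0,0,0,-3.5,0,0,0,0,0,-3.5,0,0,0,0,0,-1.5,0,0,0]
  hand: 0
  newtons: 20

```text
time_s: 2.63
ee_pos: [187.7, 544.8, 353.1]
ee_rot: [179.5, 0.0, 161.0]
force: [0.1, 0.2, 0.2]
gripper_width: 67.4
gripper_force: 0.0
```

>>> step_arm:
  plan: [-3.0,-0.6,-0.2,0.03,-0.05,0.07,-3.1,-0.4,0,0.03,-0.05,0.07,-3.1,-0.2,0.1,0.03,-0.05,0.07,-3.1,0,0.3,0.03,-0.05,0.07,-3.1,0.3,0.4,0.03,-0.05,0.07]

```text
time_s: 3.05
ee_pos: [322.0, 464.2, 358.9]
ee_rot: [-173.9, 15.6, 141.4]
force: [-0.5, -0.4, 0.0]
gripper_width: 33.9
gripper_force: 0.0
```

>>> step_arm:
  plan: [-3.0,0.5,0.4,0.03,-0.05,0.07,-2.9,0.7,0.5,0.03,-0.05,0.07,-2.8,0.9,0.6,0.03,-0.05,0.07,-2.7,1.1,0.7,0.03,-0.05,0.07,-2.6,1.3,0.8,0.03,-0.05,0.07]

```text
time_s: 3.47
ee_pos: [451.6, 389.2, 378.5]
ee_rot: [-173.5, 32.2, 121.4]
force: [0.4, 0.6, 0.9]
gripper_width: 1.3
gripper_force: 0.0
```

```bash
python3 - <<'E'
from plan import *
st=sensors.state();print(st['time_s'],st['ee_pos'],st['ee_rot'],st['qpos'],st['gripper_width'],st['force'])
Pt,Rt=pose(47,118,50); pre=Pt-100*Rt[:,2]
go(pre+[0,0,60],Rt,5)
E
```

```text
3.4667 [451.56 389.18 378.51] [-173.48   32.24  121.43] [ 53.61  26.3   63.27 -28.13 108.16  19.38] 1.3279120890099276 [0.37 0.59 0.88]
deg/row 5.202557310682665 mm/row 39.17533439110129
[-1.11, 1.93, 3.22, 0.0301, -0.0575, 0.0635]
[-0.8, 2.09, 3.22, 0.0301, -0.0575, 0.0635]
[-0.48, 2.23, 3.19, 0.0301, -0.0575, 0.0635]
[-0.15, 2.34, 3.14, 0.0301, -0.0575, 0.0635]
[0.18, 2.43, 3.06, 0.0301, -0.0575, 0.0635]
```

>>> step_arm:
  plan: [-1.1,1.9,3.2,0.03,-0.0575,0.0635,-0.8,2.1,3.2,0.03,-0.0575,0.0635,-0.5,2.2,3.2,0.03,-0.0575,0.0635,-0.15,2.3,3.1,0.03,-0.0575,0.0635,0.2,2.4,3.0,0.03,-0.0575,0.0635]

```text
time_s: 3.88
ee_pos: [588.6, 312.9, 262.8]
ee_rot: [179.9, 50.0, 98.6]
force: [1.1, 0.6, 0.1]
gripper_width: 0.2
gripper_force: 0.0
```

```bash
python3 - <<'E'
from plan import *
st=sensors.state();print(st['time_s'],st['ee_pos'],st['ee_rot'],st['qpos'],st['gripper_width'],st['force'])
Pt,Rt=pose(47,120,50); pre=Pt-60*Rt[:,2]
go(pre,Rt,4)
S=viewer.grab_frame('side');W=viewer.grab_frame('wrist')
cv2.imwrite('pics/s3.png',np.hstack([cv2.resize(S['img'][100:300,130:330,::-1],(400,400)),cv2.resize(W['img'][:,:,::-1],(400,400))]))
E
```

```text
3.8833 [588.62 312.85 262.81] [179.93  50.    98.63] [ 44.43  40.39  63.06 -40.47 106.57  34.57] 0.24844586489256015 [1.11 0.56 0.09]
deg/row 0.019193163408360688 mm/row 22.2405818237977
[1.07, 0.02, 1.95, 0.0003, -0.0, 0.0]
[1.07, 0.03, 1.95, 0.0003, -0.0, 0.0]
[1.07, 0.03, 1.95, 0.0003, -0.0, 0.0]
[1.07, 0.03, 1.95, 0.0003, -0.0, 0.0]
```

View pics/s3.png

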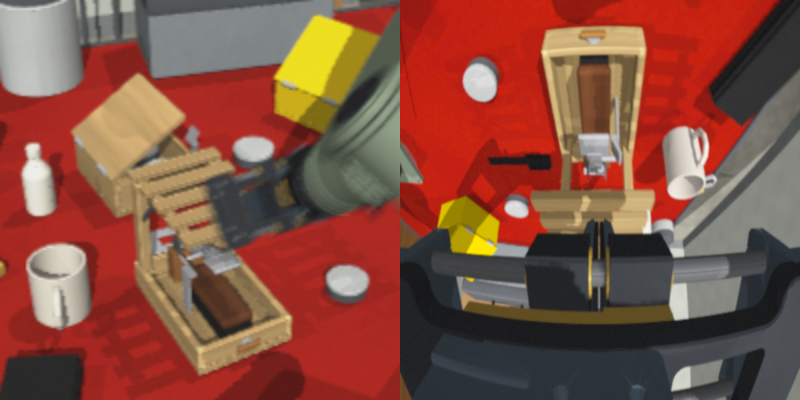

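The wrist view (right half) shows the pad at (598,150), on the finger centre line at (598,240). The foot rest edge is at (592,195), so the tool is laterally aligned.

>>> step_arm:
  plan: [1.1,0,2.0,0,0,0,1.1,0,2.0,0,0,0,1.1,0.1,1.9,0,0,0,1.0,0,1.9,0,0,0]

```text
time_s: 4.32
ee_pos: [593.2, 282.4, 180.6]
ee_rot: [180.0, 49.8, 98.9]
force: [-0.1, -1.1, -0.5]
gripper_width: 0.8
gripper_force: 0.0
```

```bash
cat >> plan.py <<'E'
def wproj(p,X):
    A=np.array(p['attitude']);M=R.from_euler('xyz',A,degrees=True).as_matrix()
    c=M.T@(np.array(X)-p['position']);th=np.arctan2(np.hypot(c[0],c[1]),c[2]);u=c[:2]/np.hypot(c[0],c[1])
    return np.array([p['cx'],p['cy']])+p['fx']*th*u
def wray(p,uv):
    M=R.from_euler('xyz',p['attitude'],degrees=True).as_matrix()
    v=(np.array(uv)-[p['cx'],p['cy']])/p['fx'];r=np.linalg.norm(v)
    return np.array(p['position']),M@np.r_[np.sin(r)*v/r,np.cos(r)]
def wz(p,uv,z):
    o,q=wray(p,uv);return o+q*(z-o[2])/q[2]
E
python3 - <<'E'
from plan import *
st=sensors.state();print(st['time_s'],st['ee_pos'],st['ee_rot'],st['force'])
S=viewer.grab_frame('side');W=viewer.grab_frame('wrist')
for n,z,s in [('keeper_pad',118,38),('rest_edge',184,73),('keeper_hinge',75,-70),('caddy',0,0)]:
    for l in viewer.pinpoint(n,W)[:2]:
        X=wz(W,l['location'],z)-O; print(n,l['score'],l['location'],'s',X@d,'lat',X@e,'expect',wproj(W,O+s*d+[0,0,z]))
cv2.imwrite('pics/s4.png',np.hstack([cv2.resize(S['img'][150:280,180:310,::-1],(400,400)),cv2.resize(W['img'][:,:,::-1],(400,400))]))
go(*pose(47,122,50),3)
E
```

```text
4.3167 [593.18 282.44 180.58] [180.    49.77  98.86] [-0.08 -1.09 -0.55]
keeper_pad 0.89 [251.1, 197.8] s 35.00908221949776 lat -4.765011798913742 expect [256.88 196.27]
keeper_hinge 0.89 [254.4, 205.2] s -76.21439792695769 lat -1.8765209423567828 expect [255.97 203.12]
caddy 0.58 [251.2, 117.5] s -0.37535138577860916 lat -6.246624744051115 expect [256.7  117.32]
deg/row 0.11764891838360503 mm/row 20.666698471117886
[-0.03, 0.01, 2.07, 0.0015, -0.0013, 0.0003]
[-0.02, 0.01, 2.07, 0.0015, -0.0013, 0.0003]
[-0.02, 0.01, 2.07, 0.0015, -0.0013, 0.0003]
```

View pics/s4.png

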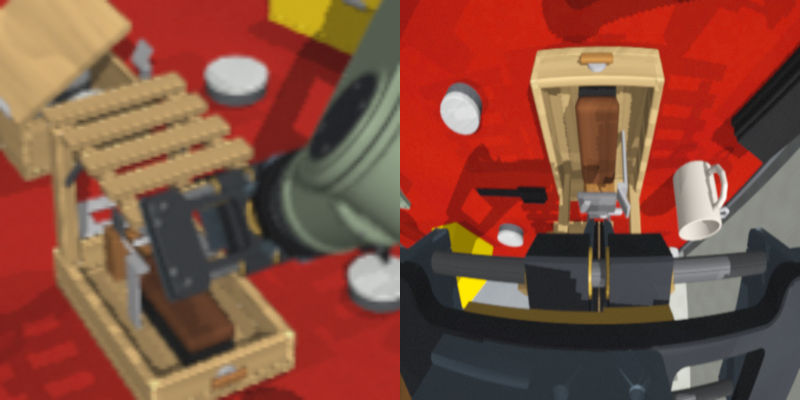

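The pad, seen from the wrist, fits the model within about 3 mm, with a lateral offset of about -4 mm. I correct for that and go in.

>>> step_arm:
  plan: [0,-0.2,1.5,0,0,0,0,-0.2,1.5,0,0,0,0,0,1.5,0,0,0,0,0,1.0,0,0,0,0,0,0.7,0,0,0]

```text
time_s: 5.03
ee_pos: [597.0, 234.5, 141.3]
ee_rot: [180.0, 49.8, 98.8]
force: [0.0, 0.7, 3.0]
gripper_width: 0.0
gripper_force: 1.4
```

```bash
python3 - <<'E'
from plan import *
st=sensors.state();print(st['time_s'],st['ee_pos'],st['ee_rot'],st['force'])
S=viewer.grab_frame('side')
cv2.imwrite('pics/s5.png',cv2.resize(S['img'][160:270,180:290,::-1],(550,550),interpolation=3))
for s,z in [(51,95),(53,72),(53,66)]: go(*pose(s,z,50,-4),5)
E
```

```text
5.0333 [596.99 234.45 141.3 ] [179.96  49.84  98.79] [0.02 0.7  2.97]
deg/row 0.03759362543718725 mm/row 5.048934443314598
[0.45, 0.02, 0.23, 0.0004, -0.0003, 0.0004]
[0.45, 0.02, 0.23, 0.0004, -0.0003, 0.0004]
[0.45, 0.01, 0.23, 0.0004, -0.0003, 0.0004]
[0.45, 0.01, 0.23, 0.0004, -0.0003, 0.0004]
[0.45, 0.01, 0.23, 0.0004, -0.0003, 0.0004]
deg/row 0.03759362543718725 mm/row 9.642221692207581
[0.83, 0.02, 0.5, 0.0004, -0.0003, 0.0004]
[0.83, 0.02, 0.5, 0.0004, -0.0003, 0.0004]
[0.83, 0.02, 0.5, 0.0004, -0.0003, 0.0004]
[0.83, 0.01, 0.5, 0.0004, -0.0003, 0.0004]
[0.83, 0.01, 0.5, 0.0004, -0.0003, 0.0004]
deg/row 0.03759362543718725 mm/row 10.82863233380953
[0.92, 0.02, 0.57, 0.0004, -0.0003, 0.0004]
[0.92, 0.02, 0.57, 0.0004, -0.0003, 0.0004]
[0.92, 0.02, 0.57, 0.0004, -0.0003, 0.0004]
[0.92, 0.01, 0.57, 0.0004, -0.0003, 0.0004]
[0.92, 0.01, 0.57, 0.0004, -0.0003, 0.0004]
```

View pics/s5.png

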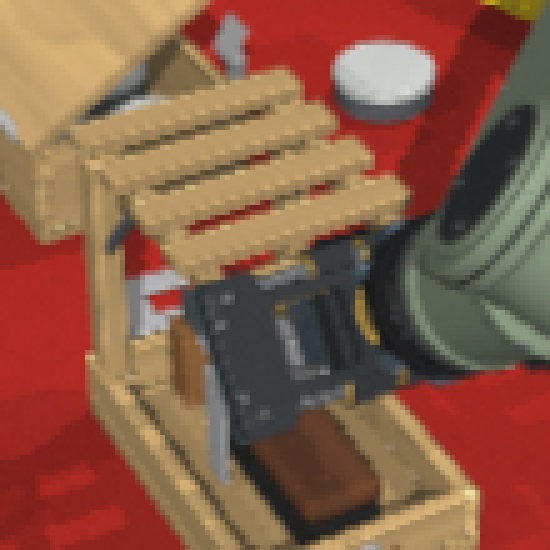

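The side view shows the gripper body (250-370, 270-420) just past the free edge of the rest. The fingers are hidden behind it, and the 3 N upward force matches contact with the pad. I press on.

>>> step_arm:
  plan: [0.45,0,0.23,0,0,0,0.45,0,0.23,0,0,0,0.45,0,0.23,0,0,0,0.45,0,0.23,0,0,0,0.45,0,0.23,0,0,0]

```text
time_s: 5.5
ee_pos: [596.1, 240.5, 116.1]
ee_rot: [-180.0, 49.9, 98.9]
force: [1.1, -1.9, 3.5]
gripper_width: 0.4
gripper_force: 1.7
```

```bash
python3 - <<'E'
from plan import *
st=sensors.state();print(st['time_s'],st['ee_pos'],st['ee_rot'],st['force'],st['torque'])
for s,z in [(54,78),(55,70)]: go(*pose(s,z,50,-4),5)
E
```

```text
5.5 [596.07 240.53 116.08] [-179.99   49.92   98.86] [ 1.15 -1.89  3.46] [-0.34 -0.07  0.01]
deg/row 0.047424099893493894 mm/row 3.3815451854262863
[0.28, 0.01, 0.19, 0.0006, -0.0003, 0.0005]
[0.28, 0.01, 0.19, 0.0006, -0.0003, 0.0005]
[0.28, 0.01, 0.19, 0.0006, -0.0003, 0.0005]
[0.28, 0.01, 0.19, 0.0006, -0.0003, 0.0005]
[0.28, 0.01, 0.19, 0.0006, -0.0003, 0.0005]
deg/row 0.047424099893493894 mm/row 4.99296949919604
[0.41, 0.01, 0.28, 0.0006, -0.0003, 0.0005]
[0.41, 0.01, 0.28, 0.0006, -0.0003, 0.0005]
[0.41, 0.01, 0.28, 0.0006, -0.0003, 0.0005]
[0.41, 0.01, 0.28, 0.0006, -0.0003, 0.0005]
[0.41, 0.01, 0.28, 0.0006, -0.0003, 0.0005]
```

>>> step_arm:
  plan: [0.34,0,0.25,0,0,0,0.34,0,0.25,0,0,0,0.34,0,0.25,0,0,0,0.34,0,0.25,0,0,0,0.3,0,0.25,0,0,0]

```text
time_s: 5.92
ee_pos: [595.8, 241.6, 94.7]
ee_rot: [-179.9, 49.8, 98.9]
force: [0.3, 0.1, 3.3]
gripper_width: 0.7
gripper_force: 1.8
```

>>> step_arm:
  plan: [0.15,0,0.12,0,0,0,0.15,0,0.12,0,0,0,0.15,0,0.12,0,0,0]

```text
time_s: 6.17
ee_pos: [595.9, 241.4, 90.1]
ee_rot: [-180.0, 49.9, 98.8]
force: [0.6, 1.7, 9.8]
gripper_width: 0.3
gripper_force: 5.1
```

>>> step_arm:
  plan: [0.15,0,0.12,0,0,0,0.15,0,0.12,0,0,0,0,0,0,0,0,0]

```text
time_s: 6.42
ee_pos: [596.0, 241.5, 89.5]
ee_rot: [179.8, 50.1, 98.6]
force: [-2.2, 2.6, 15.6]
gripper_width: 0.6
gripper_force: 7.7
```

```bash
python3 - <<'E'
from plan import *
st=sensors.state();print(st['time_s'],st['ee_pos'],st['force'],st['torque'])
p=st['ee_pos'];print(p-pose(50,70,50,-4)[0])
E
```

```text
6.4167 [595.97 241.46  89.48] [-2.18  2.59 15.59] [-1.28  0.01 -0.22]
[-1.01  3.19 -1.77]
```

Motion has stopped with the force rising, and the corner height of about 68 mm matches the hard stop. I back off and look.

>>> step_arm:
  plan: [-0.5,0,-0.4,0,0,0,-0.5,0,-0.4,0,0,0,-0.2,0,-0.6,0,0,0]

```text
time_s: 6.67
ee_pos: [594.6, 244.1, 103.7]
ee_rot: [-179.8, 49.8, 98.9]
force: [0.1, 0.6, -0.6]
gripper_width: 1.1
gripper_force: 0.0
```

>>> step_arm:
  plan: [0,0,-2.0,0,0,0,0,0,-3.0,0,0,0,0,0,-3.0,0,0,0,0,0,-3.0,0,0,0]

```text
time_s: 7.0
ee_pos: [581.6, 328.4, 174.8]
ee_rot: [-179.7, 49.8, 99.0]
force: [0.8, -0.0, -0.9]
gripper_width: 0.6
gripper_force: 0.0
```

```bash
python3 - <<'E'
from plan import *
st=sensors.state();print(st['time_s'],st['ee_pos'],st['ee_rot'],st['force'])
S=viewer.grab_frame('side');W=viewer.grab_frame('wrist');T=viewer.grab_frame('top')
for l in viewer.pinpoint('keeper_pad',W)[:2]:
    print(l, 'down exp',wproj(W,O+42*d-4*e+[0,0,73]),'up exp',wproj(W,O+38*d-4*e+[0,0,118]))
cv2.imwrite('pics/s6.png',np.hstack([cv2.resize(S['img'][170:280,180:290,::-1],(400,400)),cv2.resize(W['img'][80:280,156:356,::-1],(400,400))]))
c={}
for n,tu,su,z in [('tinbox',(337,155),(204,200),0),('lid_press',(347,153),(204,154),144),('lid_hinge',(335,128),(177,176),70)]:
    for p,u in((T,tu),(S,su)):
        for l in viewer.pinpoint(n,p)[:3]:
            if np.hypot(*(np.array(l['location'])-u))<25: print(n,l['location'],round(l['score'],2),atz(p,l['location'],z))
E
```

```text
7.0 [581.62 328.41 174.78] [-179.73   49.85   98.99] [ 0.77 -0.02 -0.94]
{'location': [253.5, 178.0], 'score': 0.86} down exp [252.87 177.85] up exp [252.99 219.41]
tinbox [335.4, 155.6] 0.96 [ 631.9  -179.06    0.  ]
tinbox [198.2, 191.4] 0.83 [ 628.03 -166.66    0.  ]
lid_press [341.3, 153.8] 0.74 [ 600.58 -169.72  144.  ]
lid_press [204.2, 150.9] 0.9 [ 594.35 -183.38  144.  ]
lid_hinge [332.6, 127.8] 0.6 [ 700.96 -159.18   70.  ]
```

View pics/s6.png

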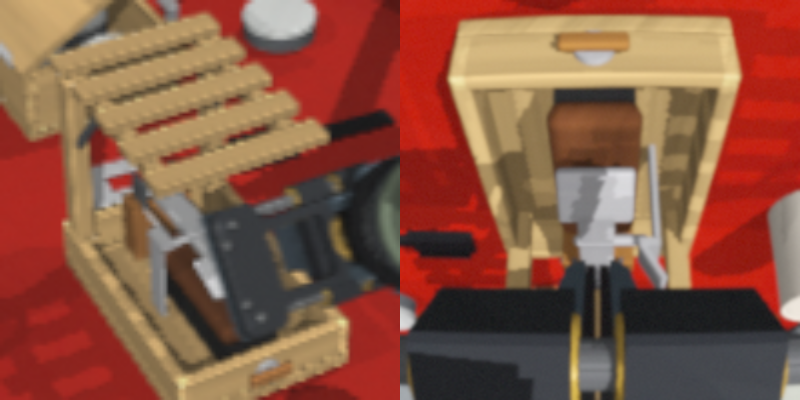

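The pad is seen at row 178, which is where it should be when down (177.9). In the side crop it lies flat under the catch, so the keeper is latched. Now the lid: hinge at about (702,-163), yaw about 0.18.

```bash
python3 - <<'E'
from plan import *
st=sensors.state();p0=np.array(st['ee_pos']);r0=R.from_euler('xyz',st['ee_rot'],degrees=True)
y=.18; Y=np.array([np.cos(y),np.sin(y),0]); Z=np.array([0,0,-1.]); Rt=np.c_[np.cross(Y,Z),Y,Z]
w=(r0.inv()*R.from_matrix(Rt)).as_rotvec(); print(np.degrees(w))
P1=np.array([588,290,330.]); r1=r0*R.from_rotvec(w*.6); go(P1,r1.as_matrix(),5)
P2=np.array([592,130,340.]); go(P2,Rt,5,(P1,r1))
P3=np.array([600,-178,300.]); go(P3,Rt,9,(P2,R.from_matrix(Rt)))
E
```

```text
[-0.82 49.93 -1.39]
deg/row 5.9950864881598696 mm/row 32.06701137683268
[-2.86, -0.01, -1.44, -0.0017, 0.1046, -0.0029]
[-2.7, -0.01, -1.73, -0.0017, 0.1046, -0.0029]
[-2.5, -0.02, -2.01, -0.0017, 0.1046, -0.0029]
[-2.28, -0.02, -2.26, -0.0017, 0.1046, -0.0029]
[-2.03, -0.02, -2.48, -0.0017, 0.1046, -0.0029]
deg/row 3.9967243254399096 mm/row 32.07241805664176
[-3.04, -0.46, 0.9, -0.0011, 0.0697, -0.0019]
[-3.1, -0.47, 0.68, -0.0011, 0.0697, -0.0019]
[-3.14, -0.48, 0.46, -0.0011, 0.0697, -0.0019]
[-3.16, -0.48, 0.24, -0.0011, 0.0697, -0.0019]
[-3.17, -0.49, 0.02, -0.0011, 0.0697, -0.0019]
deg/row 0.0 mm/row 34.52106174067802
[-3.38, -0.53, 0.44, 0.0, 0.0, 0.0]
[-3.38, -0.53, 0.44, 0.0, 0.0, 0.0]
[-3.38, -0.53, 0.44, 0.0, 0.0, 0.0]
[-3.38, -0.53, 0.44, 0.0, 0.0, 0.0]
[-3.38, -0.53, 0.44, 0.0, 0.0, 0.0]
[-3.38, -0.53, 0.44, 0.0, 0.0, 0.0]
[-3.38, -0.53, 0.44, 0.0, 0.0, 0.0]
[-3.38, -0.53, 0.44, 0.0, 0.0, 0.0]
[-3.38, -0.53, 0.44, 0.0, 0.0, 0.0]
```

>>> step_arm:
  plan: [-2.9,0,-1.4,0,0.1046,-0.003,-2.7,0,-1.7,0,0.1046,-0.003,-2.5,0,-2.0,0,0.1046,-0.003,-2.3,0,-2.3,0,0.1046,-0.003,-2.0,0,-2.5,0,0.1046,-0.003]

```text
time_s: 7.92
ee_pos: [588.8, 290.1, 333.1]
ee_rot: [-179.5, 19.6, 99.7]
force: [0.8, 0.5, -0.4]
gripper_width: 0.3
gripper_force: 0.0
```

>>> step_arm:
  plan: [-3.0,-0.5,0.9,0,0.07,-0.002,-3.1,-0.5,0.7,0,0.07,-0.002,-3.1,-0.5,0.5,0,0.07,-0.002,-3.2,-0.5,0.2,0,0.07,-0.002,-3.2,-0.5,0,0,0.07,-0.002]

```text
time_s: 8.33
ee_pos: [590.5, 128.6, 341.3]
ee_rot: [-179.4, -0.3, 100.1]
force: [1.3, -0.6, 0.0]
gripper_width: 0.3
gripper_force: 0.0
```

>>> step_arm:
  plan: [-3.4,-0.5,0.4,0,0,0,-3.4,-0.5,0.4,0,0,0,-3.4,-0.5,0.4,0,0,0,-3.4,-0.5,0.4,0,0,0,-3.4,-0.5,0.4,0,0,0]

```text
time_s: 8.75
ee_pos: [595.3, -43.5, 320.3]
ee_rot: [-179.3, -0.1, 100.0]
force: [0.7, 0.4, 0.1]
gripper_width: 0.3
gripper_force: 0.0
```

```bash
python3 - <<'E'
from plan import *
st=sensors.state();print(st['time_s'],st['ee_pos'],st['ee_rot'],st['force'],st['qpos'])
y=.18; Y=np.array([np.cos(y),np.sin(y),0]); Z=np.array([0,0,-1.]); Rt=np.c_[np.cross(Y,Z),Y,Z]
W=viewer.grab_frame('wrist')
for n,z in (('lid_press',144),('lid_hinge',70),('tinbox',0)):
    for l in viewer.pinpoint(n,W)[:3]: print(n,round(l['score'],2),l['location'],wz(W,l['location'],z))
go(np.array([600,-178,220.]),Rt,5)
E
```

```text
8.75 [595.32 -43.53 320.29] [-179.32   -0.15  100.02] [0.74 0.39 0.07] [ -5.27  18.44  76.32  -0.03  85.92 -15.28]
lid_press 0.72 [285.7, 139.4] [619.76  13.01 144.  ]
lid_hinge 0.45 [284.8, 28.2] [598.77 164.95  70.  ]
tinbox 0.82 [258.1, 240.5] [ 621.66 -170.23    0.  ]
tinbox 0.65 [55.4, 253.8] [ 206.41 -293.1     0.  ]
deg/row 0.16383123343604772 mm/row 33.74241895860537
[-2.69, -0.36, 2.0, -0.0024, -0.0007, -0.0014]
[-2.69, -0.37, 2.0, -0.0024, -0.0007, -0.0014]
[-2.69, -0.37, 2.0, -0.0024, -0.0007, -0.0014]
[-2.69, -0.38, 2.0, -0.0024, -0.0007, -0.0014]
[-2.69, -0.39, 2.0, -0.0024, -0.0007, -0.0014]
```

>>> step_arm:
  plan: [-2.7,-0.4,2.0,0,0,0,-2.7,-0.4,2.0,0,0,0,-2.7,-0.4,2.0,0,0,0,-2.7,-0.4,1.7,0,0,0,-2.7,-0.4,1.5,0,0,0]

```text
time_s: 9.37
ee_pos: [598.8, -177.1, 227.4]
ee_rot: [-179.3, -0.2, 100.2]
force: [0.1, 1.1, -0.5]
gripper_width: 0.2
gripper_force: 0.0
```

```bash
python3 - <<'E'
from plan import *
st=sensors.state();print(st['time_s'],st['ee_pos'],st['ee_rot'],st['force'])
W=viewer.grab_frame('wrist');S=viewer.grab_frame('side');T=viewer.grab_frame('top')
for n,z in (('lid_press',144),('lid_hinge',70),('tinbox',0)):
    for l in viewer.pinpoint(n,W)[:3]: print(n,round(l['score'],2),l['location'],wz(W,l['location'],z))
cv2.imwrite('pics/s7.png',np.hstack([cv2.resize(S['img'][100:230,130:260,::-1],(400,400)),cv2.resize(W['img'][:,:,::-1],(400,400))]))
E
```

```text
9.3667 [ 598.8  -177.09  227.37] [-179.32   -0.2   100.19] [ 0.14  1.08 -0.55]
lid_press 0.93 [254.9, 211.0] [ 599.8  -180.64  144.  ]
lid_hinge 0.94 [343.8, 189.3] [ 696.09 -160.65   70.  ]
lid_hinge 0.66 [17.9, 200.5] [ 270.33 -252.99   70.  ]
lid_hinge 0.2 [254.4, 210.8] [ 602.54 -202.72   70.  ]
tinbox 0.78 [23.6, 204.0] [ 214.26 -288.67    0.  ]
tinbox 0.73 [275.7, 178.4] [ 625.24 -174.93    0.  ]
```

View pics/s7.png

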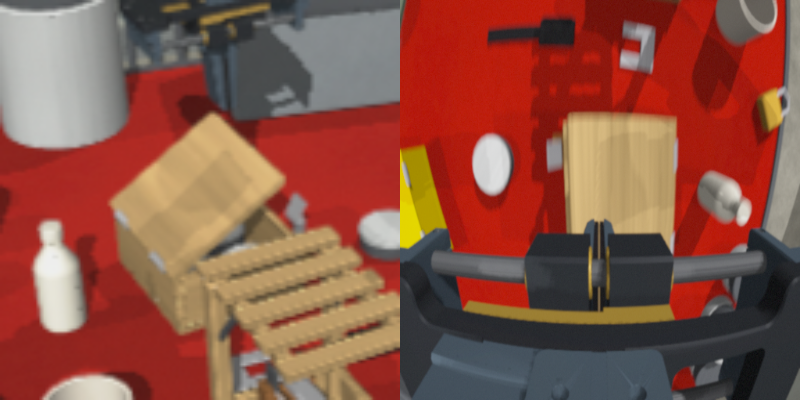

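The wrist view shows the wooden lid under the closed fingers, centred at (598,230), with its hinge on the right and the catch at (553,152) on the front. The tool is aligned, so I descend.

>>> step_arm:
  plan: [-0.1,0,1.5,0,0,0,-0.1,0,1.5,0,0,0,-0.1,0,1.3,0,0,0,0,0,1.2,0,0,0,0,0,1.0,0,0,0]

```text
time_s: 10.08
ee_pos: [599.2, -179.0, 163.8]
ee_rot: [-179.4, -0.1, 100.2]
force: [-0.4, -0.3, -0.2]
gripper_width: 0.9
gripper_force: 0.0
```

>>> step_arm:
  plan: [0,-0.4,1.0,0,0,0,0,-0.4,1.0,0,0,0,0,-0.3,1.0,0,0,0,0,-0.3,1.0,0,0,0,0,-0.2,1.0,0,0,0]

```text
time_s: 10.5
ee_pos: [582.5, -182.9, 113.8]
ee_rot: [-179.4, -0.1, 100.1]
force: [-1.0, 1.6, 2.7]
gripper_width: 0.4
gripper_force: 1.3
```

>>> step_arm:
  plan: [0,-0.2,0.6,0,0,0,0,-0.1,0.5,0,0,0,0,-0.1,0.4,0,0,0,0,0,0.3,0,0,0,0,0,0.2,0,0,0]

```text
time_s: 10.92
ee_pos: [578.5, -184.0, 93.5]
ee_rot: [-179.4, -0.1, 100.1]
force: [0.2, -0.1, 2.6]
gripper_width: 0.4
gripper_force: 1.1
```

>>> step_arm:
  plan: [0,0,0.2,0,0,0,0,0,0.2,0,0,0,0,0,0,0,0,0]

```text
time_s: 11.17
ee_pos: [578.4, -184.1, 92.0]
ee_rot: [-179.4, -0.1, 100.1]
force: [-2.5, 3.4, 15.0]
gripper_width: 0.2
gripper_force: 7.4
```

>>> step_arm:
  plan: [0,0,0.2,0,0,0,0,0,0,0,0,0]

```text
time_s: 11.33
ee_pos: [578.4, -184.2, 91.8]
ee_rot: [-179.5, -0.1, 100.1]
force: [-5.8, 3.5, 24.6]
gripper_width: 0.5
gripper_force: 12.0
```

>>> step_arm:
  plan: [0,0,-1.0,0,0,0,0,0,-2.0,0,0,0,0,0,-3.0,0,0,0,0,0,-4.0,0,0,0,0,0,-4.0,0,0,0]

```text
time_s: 11.75
ee_pos: [578.4, -184.2, 227.7]
ee_rot: [-179.1, -0.2, 100.1]
force: [0.8, 0.2, 0.5]
gripper_width: 0.1
gripper_force: 0.0
```

>>> step_arm:
  plan: [-3.0,-3.0,-1.0,0,0,0,-3.0,-3.0,0,0,0,0,-3.0,-3.0,0,0,0,0,0,0,0,0,0,0]

```text
time_s: 12.08
ee_pos: [504.4, -291.0, 237.9]
ee_rot: [-179.1, 0.0, 99.8]
force: [0.1, 0.1, -0.2]
gripper_width: 0.6
gripper_force: 0.0
```

```bash
python3 - <<'E'
from plan import *
st=sensors.state();print(st['time_s'],st['ee_pos'],st['force'])
S=viewer.grab_frame('side');T=viewer.grab_frame('top')
for n in ('lid_press','keeper_pad'):
  for q in (S,T): print(n,[(l['location'],round(l['score'],2)) for l in viewer.pinpoint(n,q)[:3]])
cv2.imwrite('pics/s8.png',np.hstack([cv2.resize(S['img'][130:290,130:290,::-1],(400,400),interpolation=3),cv2.resize(T['img'][90:240,170:420,::-1],(400,400))]))
E
```

```text
12.0833 [ 504.43 -291.    237.87] [ 0.06  0.09 -0.2 ]
lid_press [([208.8, 164.5], 0.69), ([300.6, 120.0], 0.67)]
lid_press [([342.9, 166.6], 0.68)]
keeper_pad [([241.7, 242.9], 0.61)]
keeper_pad [([199.1, 156.9], 0.5)]
```

View pics/s8.png

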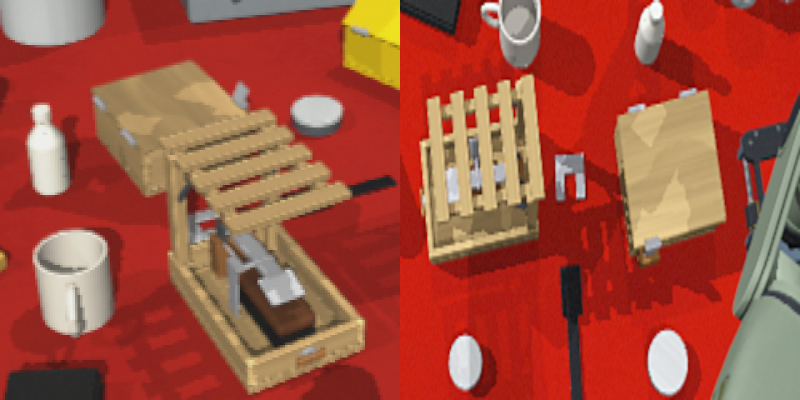

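The lid lies flat with the catch over its front edge (652,243). The keeper is down under its catch (280,285), and the bystanders are where they were.

```bash
python3 -c "
from workcell import env; print(env.job_done())"
```

```text
the job is handed in; nothing more can be done
None
```

I pressed the brush keeper down first, then the lid; both stayed down after I let go, the loose things look unmoved in the last pictures, and I handed the job in at about 12 s on the robot's clock.

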